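# Load the leaf-sample test chamber and clamp its lid

### The arm

A 7-joint arm with a two-finger parallel gripper is mounted at the origin on the work surface. World frame = base frame: x ahead of the robot, y to its left, z up, the work surface at z = 0. Lengths are in mm, angles in degrees, forces in N, time in s.
With the tool pointing down it reaches from about 400 to 900 mm from the base axis. Payload 5.5 kg.
Tool frame: the origin (TCP) lies at the very end of the fingers, on their centre line; the grasp point (between the pads) lies 19 mm behind it (arm.grip_depth is the distance from the TCP to the grasp point, in mm); z points along the fingers, y is the line along which they close (so a half turn about z gives the same grasp; the last joint's range is limited). The gripper opens to 92 mm and grips with 3 to 60 N. Pads are 19 mm wide; open, the fingers measure 130 mm over their backs; the gripper's body (75 mm by 190 mm) begins 47 mm behind the grasp point.
Start: joints at [86.815, 28.699, -24.465, 88.831, 12.651, 65.22, -12.049], TCP at [203.761, -617.237, 226.729] pointing down, gripper open.
Joint ranges: [-164.97, 164.97], [-17.58, 116.51], [-87.97, 89.64], [11.32, 138.91], [-80.73, 260.73], [10.89, 115.49], [-147.41, 147.41]. Speed limits (degrees/s): [147.25, 147.25, 180, 180, 180, 180, 180].

### API

Orientations are given as [roll, pitch, yaw] about the fixed x, y, z axes, in that order (R = Rz(yaw) Ry(pitch) Rx(roll)).
In Python, from bench import arm, capture, camera_params, order gives the robot as it stands.
- The arm moves only by the shell command python3 -m handwheel 'ROWS' [OPENING] [FORCE]. ROWS is JSON, a list of rows, each a list of 6 numbers: the shift along the world's x, y, z each as a share of 4 cm, from -1 to 1, then the turn, a rotation vector about the world's x, y, z each as a share of 45 degrees, from -1 to 1. A call has 1 to 20 rows; each row shifts and turns the commanded pose from where the row before left it; what a row does not reach is not made up. A row lasts 1/12 s, in which the tool goes at most 41.7 mm and 7.16 degrees, less where a joint would pass 70% of its speed; a pose out of reach is approached as far as the arm can. A call with a number of a shift or a turn outside -1 to 1 is refused whole. A call with a gripper value outside its range is refused whole. OPENING is the closure, from -1 (fully open) to 1 (shut), set as the call begins (- or left out, the last holds). The fingers move at their own pace and stop on an object; FORCE is the grip in N (left out, the last holds). Time passes only in rows, so rows that do not move let the fingers close. It gives the time, the measured TCP pose, the force, the opening and the grip force at its end, in the units of the state.
- arm.get_obs(): the state, without advancing time (a new reading comes with each control period).
- capture(name): name is "scene" or "top" or "wrist"; returns (picture, depth): 384x512x3 uint8, red, green, blue; 384x512 float32, mm along the optical axis (not along the pixel's ray), 0 where there is no reading.
- camera_params(name): a dict with "vfov" (degrees; the focal length in pixels is half the picture's height over the tangent of half this angle, whatever the lens; pixels are square), "cx", "cy" (the principal point, pixels), "rvec" (rotation vector, rad) and "tvec" (3), from world to camera coordinates, as OpenCV has them. Camera axes: x right, y down, z forward; pixel columns grow to the right and rows downward; lengths in mm; the calibration is good to about 2 mm. A picture is of the moment at which its call begins: read the wrist's pose just before it. camera_params takes no time and is no camera call; for the wrist camera it gives the pose at the moment of the call.
- order.hand_in(): hands the job in; it is judged then, once.
The state is a dict: "t": time; "q": joint angles; "qvel": joint speeds; "effort": joint torques, N m; "ee_pos": TCP position; "tool_rot": TCP orientation; "contact_force": force on the tool from outside, world axes, zero at the start; "torque": the same for the moment, N m; "finger_gap": finger opening in mm; "finger_force": force on a finger pad.
Only numpy, scipy, OpenCV 4.12 (cv2) and the standard library are available. Lean on these libraries where they do the work, as an engineer would, in place of code of your own. Each camera call takes 0.05 s, during which the arm holds its last target. There are 200 camera calls.

### The job

Stand the small capped jar upright inside the open test chamber, then put the loose lid on so that it sits flush all round, and swing the wire clamp over the lid's knob and fully down until its pads bear on the lid. Set the jar and the lid down rather than dropping them, and leave the plant pot, the stapler and the tall bottle where they are.

Things in the scene. Friction and masses are not known exactly. Their poses are not given: they have to be found in the camera images.
- chamber: Square open aluminium test chamber screwed to the bench, 130 x 130 mm outside, 90 mm high, walls and floor 8 mm, opening 114 x 114 mm. Origin: centre of its underside, z up. Its +x side carries the clamp's two dark hinge posts (118 mm high, x = 73 to 97 mm, y = +-48 mm). A brass port sticks 16 mm out of its -x side.
- clamp (a joint): Wire clamp: two parallel steel rods 68 mm apart, joined at the free end by a black crossbar 84 mm long, 14 mm thick, 130 mm from the hinge. Angle in rad: 0 = level, its two rubber pads on the seated lid; pi/2 = straight up; about 2 (the start) = leaning back off the chamber; limit 2.3. Stiff hinge (0.25 N m), stays where left. With no lid it sinks to -0.15. It passes round the lid's knob.
- clamp_bar (a point): Middle of the clamp's crossbar axis; with the clamp down it lies at x = -45 mm, y = 0, z = 110 mm of the chamber.
- clamp_hinge (a point): Middle of the clamp's hinge axis, fixed to the chamber at x = 85 mm, y = 0, z = 110 mm; the axis runs along the chamber's y.
- chamber_floor (a point): Centre of the chamber's inner floor, 8 mm above its underside.
- lid: Loose square lid, lying upright on the bench: grey plate 130 x 130 x 8 mm (z 8 to 16 mm), under it a square plug 106 x 106 x 8 mm that enters the chamber's opening (4 mm play each way), on top a central square black knob 24 x 24 mm (z 16 to 46 mm). Origin: centre of the plug's underside. Seated: origin 82 mm above the chamber's, sides parallel, any quarter turn. 0.25 kg.
- jar: Small closed round jar of amber glass with a steel cap, 44 mm in diameter, 65 mm high. Origin: centre of its underside, z up. About 0.11 kg. It starts standing on the bench.
- pot: Bystander: small empty terracotta-coloured plant pot, open, 64 mm across the rim, 58 mm high. Origin: centre of its underside.
- stapler: Bystander: black stapler lying on its base, 36 x 135 x 43 mm, long along its y. Origin: centre of its underside.
- bottle: Bystander: tall white bottle, 60 mm in diameter, 150 mm high. Origin: centre of its underside.

How it is judged (in metres and radians):
On the way, in this order (a step that is already met when the one before it is completed fails the run):
1. the jar stands upright on the chamber's floor, let go (x of jar in the frame of chamber between -0.04 and 0.04 m and y of jar in the frame of chamber between -0.04 and 0.04 m and z of jar in the frame of chamber between 0.004 and 0.014 m and angle between jar's own z axis and vertical below 0.12 rad and contact force between the fingers and jar below 0.1 N), for 0.2 s.
2. the lid sits flush on the chamber with the jar inside (x of jar in the frame of chamber between -0.04 and 0.04 m and y of jar in the frame of chamber between -0.04 and 0.04 m and z of jar in the frame of chamber between 0.004 and 0.014 m and angle between jar's own z axis and vertical below 0.12 rad and x of lid in the frame of chamber between -0.007 and 0.007 m and y of lid in the frame of chamber between -0.007 and 0.007 m and z of lid in the frame of chamber between 0.079 and 0.085 m and angle between lid's own z axis and vertical below 0.04 rad), for 0.2 s.
3. the clamp is down on the seated lid (x of lid in the frame of chamber between -0.007 and 0.007 m and y of lid in the frame of chamber between -0.007 and 0.007 m and z of lid in the frame of chamber between 0.079 and 0.085 m and angle between lid's own z axis and vertical below 0.04 rad and value of joint clamp between -0.06 and 0.06 rad), for 0.2 s.
At the end, for the whole second after the job is handed in: The jar stands upright on the chamber's floor (tilt under 0.12 rad), the lid is seated flush on the chamber (centred within 7 mm, height within 3 mm, tilt under 0.04 rad), the clamp is down on it (joint within 0.06 rad of 0), and all are at rest (all of step 3 and x of jar in the frame of chamber between -0.04 and 0.04 m and y of jar in the frame of chamber between -0.04 and 0.04 m and z of jar in the frame of chamber between 0.004 and 0.014 m and angle between jar's own z axis and vertical below 0.12 rad and linear speed of each of jar, lid below 0.02 m/s and velocity of joint clamp between -0.1 and 0.1 rad/s); the robot touches nothing.
It fails at once if the jar was dropped or thrown (faster than 0.7 m/s out of the fingers) (linear speed of jar above 0.7 m/s and contact force between the fingers and jar below 0.1 N).
It fails at once if the lid was dropped or thrown (faster than 0.7 m/s out of the fingers) (linear speed of lid above 0.7 m/s and contact force between the fingers and lid below 0.1 N).
It fails at once if the pot, the stapler or the bottle was moved over 30 mm or tipped (distance of any of pot, stapler, bottle from where it was at the start of the episode above 0.03 m or angle between any of pot, stapler, bottle's own z axis and vertical above 0.4 rad).
It also fails if it takes over 72 s, if anything falls off the work surface, if the arm or the gripper's body presses on something with over 40 N, if the wrist force passes 120 N, or if a joint passes its speed limit or range.

## Working session

There is one attempt and no reset: what is moved stays moved. The work goes in short steps, Python scripts to look and compute and a shell command to move; the robot and the scene stay as the last step left them, time stands still between calls to the robot, and variables do not carry over. Pictures are saved under pics/ and viewed, at most 10 in all, crops included, and the job is handed in when it is done.

```bash
ls; mkdir -p pics
cat > h.py <<'E'
import numpy as np, cv2
from bench import arm, capture, camera_params
def cam(n):
    p=camera_params(n); R=cv2.Rodrigues(np.array(p["rvec"],float))[0]; t=np.array(p["tvec"],float).ravel()
    f=192/np.tan(np.radians(p["vfov"])/2); return R,t,f,p["cx"],p["cy"]
def cloud(n):
    c=cam(n); im,d=capture(n); R,t,f,cx,cy=c
    v,u=np.mgrid[:384,:512]; P=np.stack([(u-cx)/f*d,(v-cy)/f*d,d],-1)
    W=(P-t)@R; W[d==0]=np.nan
    return im,d,W
def save(n,im,s=1): cv2.imwrite("pics/"+n+".png",cv2.resize(im[...,::-1],None,fx=s,fy=s,interpolation=cv2.INTER_AREA if s<1 else cv2.INTER_LINEAR))
E
python3 - <<'E'
from h import *
o=arm.get_obs(); print({k:np.round(v,2).tolist() for k,v in o.items()}, arm.grip_depth)
a=[]
for n in("scene","top"):
    im,d,W=cloud(n); np.savez("/tmp/"+n,im=im,W=W,d=d); a.append(im); print(n,camera_params(n), (d>0).mean())
save("a_top",a[1],1.5); save("a_scene",a[0],1.5)
E
```

```text
pics
{'t': 0.0, 'q': [86.82, 28.75, -24.45, 88.89, 12.65, 65.22, -12.05], 'qvel': [-0.01, 0.06, 0.02, -0.03, -0.0, 0.0, 0.09], 'effort': [0.0, -56.66, -5.82, -27.91, -0.07, 0.03, 0.0], 'ee_pos': [203.43, -616.6, 225.67], 'tool_rot': [-179.89, -0.0, 18.27], 'contact_force': [0.07, -0.26, 0.13], 'torque': [0.03, -0.0, 0.1], 'finger_force': 0.0, 'finger_gap': 91.69} 18.8
scene {'vfov': 57.48198671263408, 'cx': 252.34471012641137, 'cy': 196.27586110281797, 'rvec': array([ 1.08592001,  2.54035521, -0.8166817 ]), 'tvec': array([ 413.14868604, -284.71572513, 1206.97602334])} 0.9963328043619791
top {'vfov': 57.8907604920863, 'cx': 254.02925347892034, 'cy': 190.17085646047838, 'rvec': array([ 2.12561044, -2.13767159,  0.12589542]), 'tvec': array([ -8.2761288 , 595.68365844, 864.10243114])} 0.996124267578125
```

View pics/a_top.png

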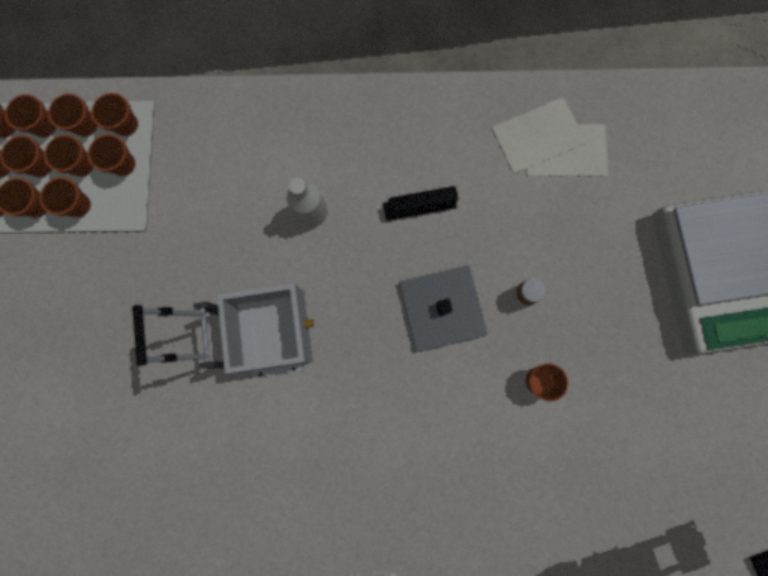

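View pics/a_scene.png

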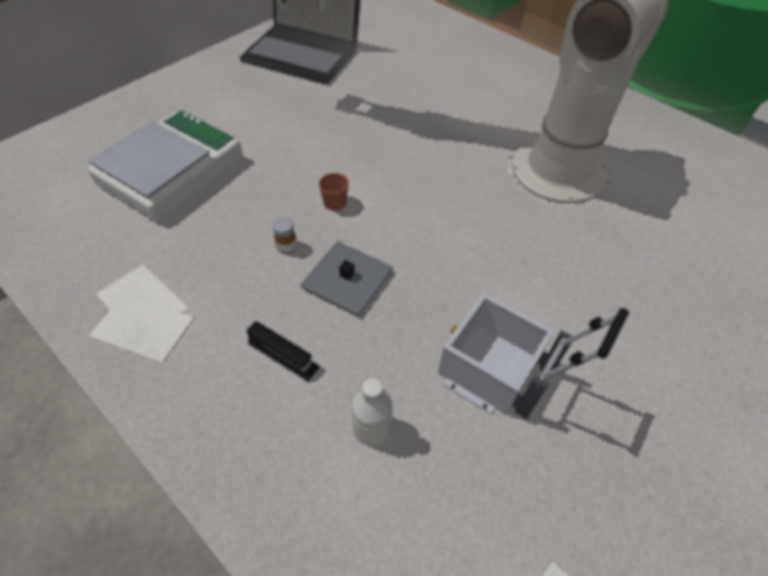

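The top view (1.5x pixels) shows the chamber at (262,330) with the clamp leaning back to its left. The lid is at (443,308), the jar at (531,292), the pot at (547,382), the stapler at (420,203) and the bottle at (305,203). The scene view shows the same layout, with everything upright.

Run:
```python
from h import *
for n in("top","scene"):
    z=np.load(f"/tmp/{n}.npz"); W=z["W"]; im=z["im"]; Z=W[...,2]
    print(n,"bench z",np.nanmedian(Z[(np.abs(W[...,0]-500)<200)&(np.abs(W[...,1])<300)]))
    if n=="top":
        w=lambda u,v:W[int(v/1.5),int(u/1.5)].round()
        for k,p in dict(chfloor=(262,330),knob=(443,308),lid=(425,320),jar=(531,292),pot=(547,382),st=(420,203),bt=(298,187),bar=(139,335)).items(): print(k,w(*p))
    def rect(lo,hi,c,r,name):
        m=((Z>lo)&(Z<hi)&(np.hypot(W[...,0]-c[0],W[...,1]-c[1])<r))
        P=W[m][:,:2].astype(np.float32)
        if len(P)<5: print(name,"none");return
        b=cv2.minAreaRect(P); print(name,len(P),np.round(b[0],1),np.round(b[1],1),round(b[2],1),"mean",P.mean(0).round(1),"z",np.median(Z[m]).round(1))
    T=np.load("/tmp/top.npz")["W"]; g=lambda u,v:T[int(v/1.5),int(u/1.5),:2]
    rect(80,97,g(262,330),95,"chamber rim")
    rect(10,22,g(443,308),100,"lid plate"); rect(38,52,g(443,308),50,"knob")
    rect(58,72,g(531,292),45,"jar top"); rect(50,65,g(547,382),45,"pot rim"); rect(30,50,g(420,203),90,"stapler"); rect(140,156,g(298,187),60,"bottle")
    rect(150,260,g(139,335),90,"bar")
```

```text
top bench z -0.12934704029705169
chfloor [521. 206.   8.]
knob [ 556. -118.   44.]
lid [538. -88.  16.]
jar [ 581. -266.   63.]
pot [ 429. -300.    3.]
st [745. -82.  41.]
bt [741. 119. 148.]
bar [501. 314. 240.]
chamber rim 726 [517.9 197.4] [130.4 154.4] 8.6 mean [520.9 195.1] z 89.5
lid plate 2245 [ 558.7 -121.8] [130.  130.6] 13.0 mean [ 557.4 -121.4] z 15.1
knob 88 [ 558.4 -121.3] [23.8 23.8] 14.0 mean [ 558.  -121.1] z 44.6
jar top 199 [ 583.1 -270. ] [37.2 39.5] 72.2 mean [ 582.5 -269.9] z 63.5
pot rim 132 [ 429.3 -290.1] [61.6 62. ] 25.3 mean [ 428.4 -292.9] z 55.9
stapler 515 [752.1 -87.8] [ 30.6 124. ] 9.8 mean [750.5 -87.8] z 41.3
bottle 113 [740.6 117.8] [24.9 26.8] 15.5 mean [740.1 117.4] z 149.1
bar 549 [503.  302.3] [84.1 40.1] 7.9 mean [502.4 305.4] z 231.9
scene bench z 0.5840269294917132
chamber rim 868 [519.8 201.4] [131.8 161.9] 8.2 mean [525.5 198.4] z 89.1
lid plate 1580 [ 561.4 -121.2] [131.3 130.8] 12.9 mean [ 565.4 -117.5] z 15.9
knob 70 [ 561.4 -120.8] [22.4 24.1] 11.3 mean [ 562.7 -119.5] z 45.2
jar top 128 [ 586.  -268.9] [37.8 38.1] 41.0 mean [ 587.3 -267.6] z 64.6
pot rim 115 [ 431.4 -290.4] [63.4 61.7] 36.1 mean [ 431.8 -291.1] z 56.0
stapler 540 [754.8 -86.6] [ 31.2 123.3] 10.3 mean [756.3 -83.4] z 42.3
bottle 148 [744.6 119.6] [26.4 24.6] 44.0 mean [745.4 120. ] z 149.3
bar 592 [505.3 301.8] [85.  41.9] 8.5 mean [508.7 306.1] z 221.3
```

```bash
python3 -m handwheel '[[0.475,0.435,0,0,0,0.089],[0.475,0.435,0,0,0,0.089],[0.475,0.435,0,0,0,0.089],[0.475,0.435,0,0,0,0.089],[0.475,0.435,0,0,0,0.089],[0.475,0.435,0,0,0,0.089],[0.475,0.435,0,0,0,0.089],[0.475,0.435,0,0,0,0.089],[0.475,0.435,0,0,0,0.089],[0.475,0.435,0,0,0,0.089],[0.475,0.435,0,0,0,0.089],[0.475,0.435,0,0,0,0.089],[0.475,0.435,0,0,0,0.089],[0.475,0.435,0,0,0,0.089],[0.475,0.435,0,0,0,0.089],[0.475,0.435,0,0,0,0.089],[0.475,0.435,0,0,0,0.089],[0.475,0.435,0,0,0,0.089],[0.475,0.435,0,0,0,0.089],[0.475,0.435,0,0,0,0.089]]' -1 15
python3 -m handwheel '[[0,0,0,0,0,0],[0,0,0,0,0,0]]'
python3 - <<'E'
from h import *
print(np.round(arm.get_obs()["q"],1))
im,d,W=cloud("wrist"); np.savez("/tmp/wrist",im=im,W=W); save("w1",im,1.2)
Z=W[...,2]
m=(Z>58)&(Z<70)&(np.hypot(W[...,0]-584,W[...,1]+269)<40)
P=W[m][:,:2].astype(np.float32); print(m.sum(), P.mean(0) if m.any() else 0, cv2.minEnclosingCircle(P) if m.any() else 0)
# chamber
for n in("top","scene"):
    W=np.load(f"/tmp/{n}.npz")["W"]; Z=W[...,2]
    c=np.array([518.,195]); a=np.radians(8.5)
    for it in range(3):
        X=np.array([-np.sin(a),np.cos(a)]); Y=np.array([-np.cos(a),-np.sin(a)])
        D=W[...,:2]-c; x=D@X; y=D@Y
        rim=(Z>84)&(Z<94)&(np.abs(x)<70)&(np.abs(y)<70)
        # rim +-y walls and +-x walls: fit lines along centre
        sp=(np.abs(x)<50)&rim; q=(np.abs(y)<45)&rim
        f=lambda m,s,t:np.polyfit(s[m],t[m],1)
        f1=f(sp&(y>50),x,y); f2=f(sp&(y<-50),x,y); f3=f(q&(x>50),y,x); f4=f(q&(x<-50),y,x)
        c=c+X*(f3[1]+f4[1])/2+Y*(f1[1]+f2[1])/2
        a+=(f1[0]+f2[0]-f3[0]-f4[0])/4
    print(n,c.round(1),np.degrees(a).round(2),np.round([f1,f2,f3,f4],3).tolist())
E
```

```text
t: 1.77
ee_pos: [585.2, -266.8, 226.9]
tool_rot: [180.0, 0.0, 98.8]
contact_force: [-0.5, 0.7, 0.3]
finger_gap: 91.6
finger_force: 0.0
t: 1.93
ee_pos: [585.5, -265.4, 226.8]
tool_rot: [179.9, -0.1, 98.8]
contact_force: [0.0, -0.3, -0.2]
finger_gap: 91.7
finger_force: 0.0
[ 54.4  33.4 -46.9  89.4  25.6  68.4  11.4]
793 [ 584.6115 -269.7815] ((584.6625366210938, -270.6950378417969), 19.930614471435547)
top [519.4 185.4] 8.34 [[-0.001, 60.834], [-0.0, -60.71], [-0.004, 60.783], [0.002, -60.795]]
scene [522.7 186.2] 8.4 [[-0.004, 60.84], [0.007, -60.926], [-0.001, 60.793], [0.002, -60.801]]
```

View pics/w1.png

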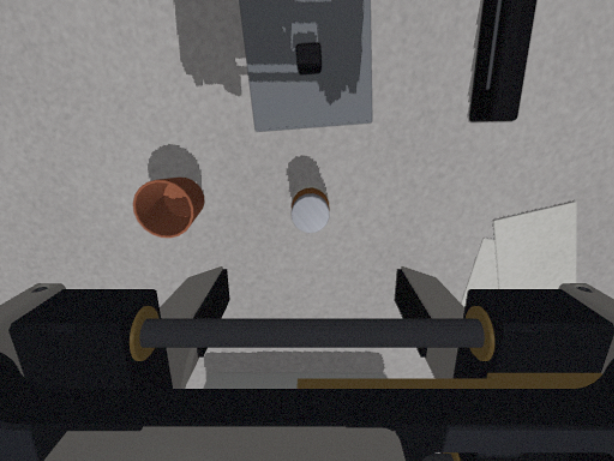

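The wrist picture shows the jar at (310,213), 1.2x pixels, centred between the fingers. The pot is at (165,208), well clear. I'll descend and grip.

```bash
python3 -m handwheel '[[-0.02,-0.115,-0.4,0,0,0],[0,0,-0.5,0,0,0],[0,0,-0.5,0,0,0],[0,0,-0.5,0,0,0],[0,0,-0.5,0,0,0],[0,0,-0.5,0,0,0],[0,0,-0.5,0,0,0],[0,0,-0.5,0,0,0],[0,0,-0.4,0,0,0],[0,0,-0.3,0,0,0],[0,0,-0.25,0,0,0],[0,0,0,0,0,0],[0,0,0,0,0,0]]' -1 15
python3 -m handwheel '[[0,0,0,0,0,0],[0,0,0,0,0,0],[0,0,0,0,0,0],[0,0,0,0,0,0],[0,0,0,0,0,0],[0,0,0,0,0,0],[0,0,0,0,0,0],[0,0,0,0,0,0],[0,0,0,0,0,0],[0,0,0,0,0,0]]' 1 15
```

```text
t: 3.07
ee_pos: [582.9, -273.9, 32.7]
tool_rot: [-180.0, -0.0, 98.4]
contact_force: [0.1, -0.9, -0.2]
finger_gap: 92.0
finger_force: 0.0
t: 3.9
ee_pos: [583.5, -273.8, 33.0]
tool_rot: [179.9, 0.0, 98.4]
contact_force: [1.0, 0.0, 1.1]
finger_gap: 41.7
finger_force: 14.9
```

```bash
python3 -m handwheel '[[0,0,0.1,0,0,0],[0,0,0.3,0,0,0],[0,0,0.5,0,0,0],[0,0,0.5,0,0,0],[0,0,0.5,0,0,0],[0,0,0.5,0,0,0],[0,0,0.5,0,0,0],[0,0,0.5,0,0,0],[0,0,0.3,0,0,0],[0,0,0.1,0,0,0],[0,0,0,0,0,0]]'
python3 -m handwheel '[[-0.04,0.25,0,0,0,0],[-0.08,0.5,0,0,0,0],[-0.08,0.6,0,0,0,0],[-0.08,0.6,0,0,0,0],[-0.08,0.6,0,0,0,0],[-0.08,0.6,0,0,0,0],[-0.08,0.6,0,0,0,0],[-0.08,0.6,0,0,0,0],[-0.08,0.6,0,0,0,0],[-0.08,0.6,0,0,0,0],[-0.08,0.6,0,0,0,0],[-0.08,0.6,0,0,0,0],[-0.08,0.6,0,0,0,0],[-0.08,0.6,0,0,0,0],[-0.08,0.6,0,0,0,0],[-0.08,0.6,0,0,0,0],[-0.08,0.6,0,0,0,0],[-0.08,0.6,0,0,0,0],[-0.08,0.6,0,0,0,0],[-0.08,0.45,0,0,0,0]]'
python3 -m handwheel '[[0,0.2,0,0,0,0],[0,0.1,0,0,0,0],[0,0,0,0,0,0],[0,0,0,0,0,0],[0,0,0,0,0,0]]'
python3 - <<'E'
from h import *
print(np.round(arm.get_obs()["q"],1))
im,d,W=cloud("wrist"); np.savez("/tmp/wrist2",im=im,W=W); save("w2",im,1.2)
E
```

```text
t: 4.82
ee_pos: [583.4, -274.1, 186.1]
tool_rot: [179.9, 0.1, 98.4]
contact_force: [0.3, 0.8, -0.7]
finger_gap: 41.9
finger_force: 14.8
t: 6.48
ee_pos: [518.3, 184.7, 183.4]
tool_rot: [-179.9, -0.1, 98.5]
contact_force: [-0.5, 0.6, -1.1]
finger_gap: 41.6
finger_force: 14.8
t: 6.9
ee_pos: [520.9, 192.4, 184.3]
tool_rot: [-180.0, 0.1, 98.2]
contact_force: [-0.3, 0.5, -1.6]
finger_gap: 41.9
finger_force: 14.8
[ 16.6  28.5 -51.3 104.4  25.6  59.6 -36.5]
```

View pics/w2.png

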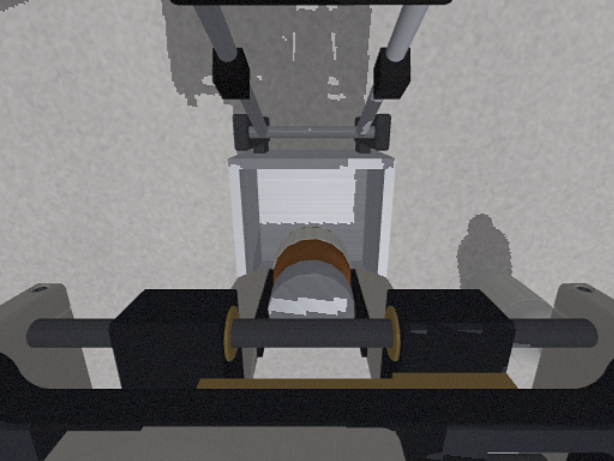

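The jar (amber, at (312,270)) hangs upright between the fingers, in line with the chamber (columns 230–393). I'll shift about 10 mm in −y and lower it.

```bash
python3 -m handwheel '[[0,-0.25,-0.2,0,0,0],[0,0,-0.4,0,0,0],[0,0,-0.5,0,0,0],[0,0,-0.5,0,0,0],[0,0,-0.5,0,0,0],[0,0,-0.4,0,0,0],[0,0,-0.3,0,0,0],[0,0,-0.25,0,0,0],[0,0,-0.15,0,0,0],[0,0,-0.1,0,0,0],[0,0,-0.1,0,0,0],[0,0,0,0,0,0],[0,0,0,0,0,0]]'
python3 -m handwheel '[[0,0,-0.05,0,0,0],[0,0,0,0,0,0],[0,0,-0.03,0,0,0],[0,0,0,0,0,0]]'
```

```text
t: 8.03
ee_pos: [520.9, 184.3, 49.1]
tool_rot: [180.0, -0.0, 98.4]
contact_force: [0.1, -0.4, -1.5]
finger_gap: 42.1
finger_force: 14.8
t: 8.37
ee_pos: [520.6, 184.1, 45.6]
tool_rot: [180.0, 0.0, 98.4]
contact_force: [-0.7, -0.1, -0.4]
finger_gap: 41.8
finger_force: 14.8
```

```bash
python3 -m handwheel '[[0,0,-0.05,0,0,0],[0,0,0,0,0,0],[0,0,-0.03,0,0,0],[0,0,0,0,0,0],[0,0,0,0,0,0]]'
python3 -m handwheel '[[0,0,-0.02,0,0,0],[0,0,0,0,0,0],[0,0,0,0,0,0]]'
```

```text
t: 8.78
ee_pos: [520.5, 184.1, 42.2]
tool_rot: [-180.0, -0.0, 98.4]
contact_force: [0.8, -0.4, -1.3]
finger_gap: 41.7
finger_force: 14.8
t: 9.03
ee_pos: [520.6, 184.2, 41.5]
tool_rot: [-180.0, -0.0, 98.4]
contact_force: [0.1, -0.0, -1.8]
finger_gap: 42.1
finger_force: 14.8
```

```bash
python3 -m handwheel '[[0,0,-0.025,0,0,0],[0,0,0,0,0,0],[0,0,0,0,0,0]]'
python3 -m handwheel '[[0,0,-0.02,0,0,0],[0,0,0,0,0,0],[0,0,0,0,0,0]]'
```

```text
t: 9.28
ee_pos: [520.7, 184.4, 40.8]
tool_rot: [180.0, -0.0, 98.4]
contact_force: [-1.0, -0.3, 2.2]
finger_gap: 41.8
finger_force: 15.0
t: 9.53
ee_pos: [520.9, 184.4, 40.6]
tool_rot: [180.0, 0.0, 98.4]
contact_force: [-1.5, -0.6, 8.7]
finger_gap: 42.1
finger_force: 15.5
```

Floor contact. I'll open partway, since there isn't room to open fully inside the chamber, and retreat.

```bash
python3 -m handwheel '[[0,0,0,0,0,0],[0,0,0,0,0,0],[0,0,0,0,0,0],[0,0,0,0,0,0],[0,0,0,0,0,0],[0,0,0,0,0,0]]' -0.22 15
python3 -m handwheel '[[0,0,0.1,0,0,0],[0,0,0.2,0,0,0],[0,0,0.4,0,0,0],[0,0,0.5,0,0,0],[0,0,0.5,0,0,0],[0,0,0.5,0,0,0],[0,0,0.5,0,0,0],[0,0,0.5,0,0,0],[0,0,0.4,0,0,0],[0,0,0.2,0,0,0],[0,0,0,0,0,0],[0,0,0,0,0,0]]'
python3 - <<'E'
from h import *
im,d,W=cloud("wrist"); save("w3",im,1.2); np.savez("/tmp/wrist3",im=im,W=W)
im,d,T=cloud("top"); Z=T[...,2]
for n,W in(("w",W),("t",T)):
    Z=W[...,2];m=(Z>65)&(Z<78)&(np.hypot(W[...,0]-520,W[...,1]-186)<45); print(n,m.sum(),W[m].mean(0) if m.any() else 0)
E
```

```text
t: 10.03
ee_pos: [520.4, 184.1, 39.5]
tool_rot: [-180.0, -0.0, 98.4]
contact_force: [-0.8, -1.1, 0.5]
finger_gap: 56.2
finger_force: 0.0
t: 11.03
ee_pos: [520.6, 184.0, 191.9]
tool_rot: [180.0, 0.0, 98.4]
contact_force: [-0.5, -0.4, -0.1]
finger_gap: 55.9
finger_force: 0.0
w 1042 [519.67820454 188.31182151  72.98892327]
t 198 [518.37717226 186.0756812   72.42085877]
```

View pics/w3.png

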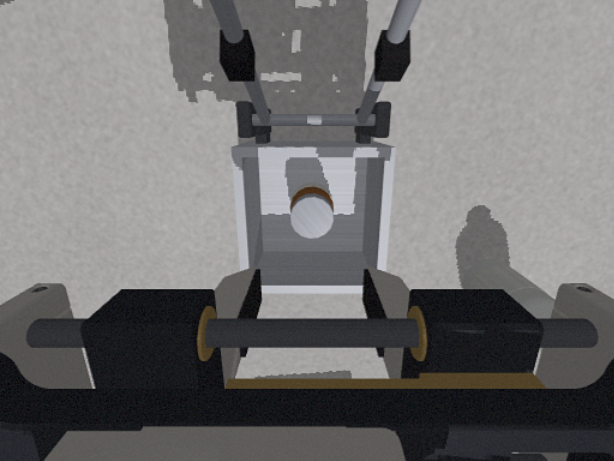

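The jar stands upright in the middle of the chamber (cap at (312,215)). I'll measure the chamber from the wrist view and go to the lid.

```bash
python3 -m handwheel '[[0.1,-0.25,0,0,0,0.01],[0.1,-0.5,0,0,0,0.01],[0.1,-0.6,0,0,0,0.01],[0.1,-0.6,0,0,0,0.01],[0.1,-0.6,0,0,0,0.01],[0.1,-0.6,0,0,0,0.01],[0.1,-0.6,0,0,0,0.01],[0.1,-0.6,0,0,0,0.01],[0.1,-0.6,0,0,0,0.01],[0.1,-0.6,0,0,0,0.01],[0,-0.6,0,0,0,0],[0,-0.6,0,0,0,0],[0,-0.6,0,0,0,0],[0,-0.45,0,0,0,0],[0,-0.2,0,0,0,0],[0,0,0,0,0,0],[0,0,0,0,0,0],[0,0,0,0,0,0]]' -0.22
cat > fit.py <<'E'
from h import *
def fit(W,c,a,zr,lim):
    # edges of a square's outline from height-banded points: ring/plate extents per side, robust
    Z=W[...,2]; c=np.array(c,float); a=np.radians(a)
    for it in range(4):
        X=np.array([-np.sin(a),np.cos(a)]); Y=np.array([-np.cos(a),-np.sin(a)])
        D=W[...,:2]-c; x=D@X; y=D@Y
        m=(Z>zr[0])&(Z<zr[1])&(np.abs(x)<72)&(np.abs(y)<72)
        def side(s,t,sg):
            ss,tt=[],[]
            for k in np.arange(-45,45,5):
                b=m&(s>=k)&(s<k+5)&(sg*t>40)
                if b.sum()>3: ss.append(k+2.5); tt.append(sg*np.percentile(sg*t[b],97))
            return np.polyfit(ss,tt,1) if len(ss)>5 else (np.nan,np.nan)
        f=[side(x,y,1),side(x,y,-1),side(y,x,1),side(y,x,-1)]
        mid=lambda p,q:(p+q)/2 if np.isfinite(p+q) else (p-64.5 if np.isfinite(p) else q+64.5)
        c=c+X*mid(f[2][1],f[3][1])+Y*mid(f[0][1],f[1][1])
        a+=np.nanmean([f[0][0],f[1][0],-f[2][0],-f[3][0]])
    return c.round(1),np.degrees(a).round(2),np.round(f,2).tolist()
E
python3 - <<'E'
from fit import *
print("ch w",fit(np.load("/tmp/wrist3.npz")["W"],(521,186),8.4,(84,95),0))
for n in("top","scene"):
    W=np.load(f"/tmp/{n}.npz")["W"]; print(n,fit(W,(521,186),8.4,(84,95),0),fit(W,(560,-121),13,(10,22),0))
im,d,W=cloud("wrist"); save("w4",im)
print("lid w",fit(W,(560,-121),13,(10,22),0))
Z=W[...,2]; m=(Z>40)&(Z<50)&(np.hypot(W[...,0]-560,W[...,1]+121)<30); print(m.sum(),cv2.minAreaRect(W[m][:,:2].astype(np.float32)))
E
```

```text
t: 12.63
ee_pos: [560.5, -133.7, 191.5]
tool_rot: [-180.0, -0.1, 103.0]
contact_force: [-0.3, -0.4, 0.0]
finger_gap: 55.9
finger_force: 0.0
ch w (array([521.1, 185.8]), np.float64(8.26), [[0.0, 64.57], [-0.0, -64.57], [0.0, 64.97], [0.0, -64.97]])
top (array([519.6, 185.7]), np.float64(8.4), [[-0.0, 63.97], [-0.01, -63.97], [-0.01, 64.31], [-0.0, -64.31]]) (array([ 558.3, -121.4]), np.float64(13.07), [[-0.0, 63.35], [-0.0, -63.35], [-0.0, 63.53], [-0.01, -63.54]])
scene (array([522.2, 186. ]), np.float64(8.26), [[-0.01, 64.67], [0.01, -64.67], [0.0, 64.03], [0.0, -64.03]]) (array([ 561.8, -120.7]), np.float64(12.8), [[0.01, 63.52], [0.0, -63.5], [-0.0, 63.38], [0.01, -63.39]])
lid w (array([ 560.2, -121.2]), np.float64(12.94), [[-0.0, 63.92], [0.0, -63.92], [-0.0, 63.71], [-0.0, -63.71]])
411 ((560.200927734375, -121.23959350585938), (23.73432159423828, 23.014976501464844), 12.247262954711914)
```

```bash
python3 -m handwheel '[[0,0.31,-0.2,0,0,0],[0,0,-0.4,0,0,0],[0,0,-0.5,0,0,0],[0,0,-0.5,0,0,0],[0,0,-0.5,0,0,0],[0,0,-0.5,0,0,0],[0,0,-0.5,0,0,0],[0,0,-0.4,0,0,0],[0,0,-0.3,0,0,0],[0,0,-0.2,0,0,0],[0,0,-0.1,0,0,0],[0,0,-0.1,0,0,0],[0,0,0,0,0,0],[0,0,0,0,0,0],[0,0,0,0,0,0]]'
```

```text
t: 13.93
ee_pos: [561.2, -123.5, 24.5]
tool_rot: [179.9, 0.0, 102.9]
contact_force: [0.0, -0.3, 0.0]
finger_gap: 56.0
finger_force: 0.0
```

```bash
python3 -m handwheel '[[-0.02,0.055,-0.08,0,0,0],[0,0,0,0,0,0],[0,0,0,0,0,0],[0,0,0,0,0,0]]'
python3 -m handwheel '[[0,0,0,0,0,0],[0,0,0,0,0,0],[0,0,0,0,0,0],[0,0,0,0,0,0],[0,0,0,0,0,0],[0,0,0,0,0,0],[0,0,0,0,0,0],[0,0,0,0,0,0],[0,0,0,0,0,0],[0,0,0,0,0,0]]' 1 30
```

```text
t: 14.27
ee_pos: [559.8, -121.2, 20.6]
tool_rot: [180.0, 0.0, 102.9]
contact_force: [-0.1, 0.3, -0.4]
finger_gap: 56.0
finger_force: 0.0
t: 15.1
ee_pos: [559.9, -121.2, 20.6]
tool_rot: [180.0, -0.0, 102.9]
contact_force: [1.0, -0.6, -1.1]
finger_gap: 23.9
finger_force: 30.0
```

```bash
python3 -m handwheel '[[0,0,0.1,0,0,0],[0,0,0.3,0,0,0],[0,0,0.5,0,0,0],[0,0,0.5,0,0,0],[0,0,0.5,0,0,0],[0,0,0.5,0,0,0],[0,0,0.5,0,0,0],[0,0,0.4,0,0,0],[0,0,0.2,0,0,0],[0,0,0.05,0,0,0],[0,0,0,0,0,0],[0,0,0,0,0,0]]'
```

```text
t: 16.1
ee_pos: [558.9, -121.4, 161.7]
tool_rot: [-179.9, -0.0, 102.9]
contact_force: [-1.0, -0.1, -2.9]
finger_gap: 24.2
finger_force: 30.0
```

```bash
python3 -m handwheel '[[-0.06,0.2,0,0,0,-0.0065],[-0.06,0.4,0,0,0,-0.0065],[-0.06,0.52,0,0,0,-0.0065],[-0.06,0.52,0,0,0,-0.0065],[-0.06,0.52,0,0,0,-0.0065],[-0.06,0.52,0,0,0,-0.0065],[-0.06,0.52,0,0,0,-0.0065],[-0.06,0.52,0,0,0,-0.0065],[-0.06,0.52,0,0,0,-0.0065],[-0.06,0.52,0,0,0,-0.0065],[-0.06,0.52,0,0,0,-0.0065],[-0.06,0.52,0,0,0,-0.0065],[-0.06,0.52,0,0,0,-0.0065],[-0.06,0.5,0,0,0,-0.0065],[-0.06,0.3,0,0,0,-0.0065],[-0.06,0.1,0,0,0,-0.0065],[0,0,0,0,0,0],[0,0,0,0,0,0],[0,0,0,0,0,0],[0,0,0,0,0,0]]'
python3 -m handwheel '[[0,0,0,0,0,0],[0,0,0,0,0,0]]'
```

```text
t: 17.77
ee_pos: [521.6, 166.1, 162.2]
tool_rot: [-180.0, 0.0, 98.1]
contact_force: [-0.4, -0.2, -3.0]
finger_gap: 23.8
finger_force: 30.0
t: 17.93
ee_pos: [521.6, 166.7, 162.5]
tool_rot: [-180.0, 0.0, 98.1]
contact_force: [0.2, 0.5, -3.4]
finger_gap: 24.0
finger_force: 30.0
```

```bash
python3 -m handwheel '[[-0.01,0.2,0,0,0,0.003],[0,0.2,0,0,0,0],[0,0.075,0,0,0,0],[0,0,0,0,0,0],[0,0,0,0,0,0],[0,0,0,0,0,0]]'
python3 - <<'E'
from fit import *
im,d,W=cloud("wrist"); save("w5",im,1.2)
Z=W[...,2]; m=(np.hypot(W[...,0]-521,W[...,1]-186)<90)&(Z>140)&(Z<172)
P=W[m]; A=np.c_[P[:,:2]-[521,186],np.ones(len(P))]; k=np.linalg.lstsq(A,P[:,2],rcond=None)[0]
r=np.abs(A@k-P[:,2])<3; k=np.linalg.lstsq(A[r],P[r,2],rcond=None)[0]; print("plate tilt",k,r.mean())
print("lid w",fit(W,(521,186),8.3,(147,167),0))
E
```

```text
t: 18.43
ee_pos: [520.9, 186.6, 162.4]
tool_rot: [-180.0, 0.0, 98.3]
contact_force: [-0.2, 0.5, -2.7]
finger_gap: 23.8
finger_force: 30.0
plate tilt [-2.62903218e-04 -3.03073171e-03  1.58080426e+02] 0.9734045111335545
lid w (array([520.5, 186.2]), np.float64(8.46), [[-0.0, 63.49], [-0.0, -63.49], [0.0, 64.35], [-0.0, -64.38]])
```

View pics/w5.png

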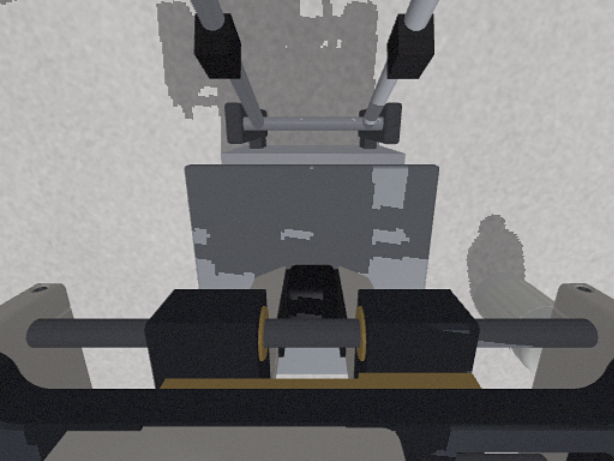

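The lid hangs level (plate columns 187–438), and its measured centre is within 1 mm of the chamber's. I'll lower it.

```bash
python3 -m handwheel '[[0.01,-0.02,-0.1,0,0,0],[0,0,-0.25,0,0,0],[0,0,-0.3,0,0,0],[0,0,-0.25,0,0,0],[0,0,-0.15,0,0,0],[0,0,-0.1,0,0,0],[0,0,-0.05,0,0,0],[0,0,0,0,0,0],[0,0,0,0,0,0],[0,0,0,0,0,0]]'
python3 -m handwheel '[[0,0,-0.05,0,0,0],[0,0,-0.05,0,0,0],[0,0,-0.05,0,0,0],[0,0,0,0,0,0],[0,0,0,0,0,0]]'
```

```text
t: 19.32
ee_pos: [521.7, 186.1, 115.0]
tool_rot: [179.9, -0.0, 98.3]
contact_force: [0.1, -0.4, -2.1]
finger_gap: 23.7
finger_force: 30.0
t: 19.73
ee_pos: [521.2, 185.7, 108.3]
tool_rot: [-180.0, -0.0, 98.3]
contact_force: [-0.9, 0.9, -3.6]
finger_gap: 23.8
finger_force: 30.0
```

Plug is entering without contact force.

```bash
python3 -m handwheel '[[0,0,-0.05,0,0,0],[0,0,-0.04,0,0,0],[0,0,0,0,0,0],[0,0,0,0,0,0],[0,0,0,0,0,0]]'
python3 -m handwheel '[[0,0,-0.03,0,0,0],[0,0,0,0,0,0],[0,0,0,0,0,0],[0,0,0,0,0,0]]'
```

```text
t: 20.15
ee_pos: [521.4, 185.8, 104.9]
tool_rot: [-180.0, -0.0, 98.3]
contact_force: [-0.7, -0.5, -3.4]
finger_gap: 23.6
finger_force: 30.0
t: 20.48
ee_pos: [521.4, 185.8, 103.7]
tool_rot: [180.0, -0.0, 98.3]
contact_force: [0.6, 0.6, -2.1]
finger_gap: 23.8
finger_force: 30.0
```

```bash
python3 -m handwheel '[[0,0,-0.03,0,0,0],[0,0,0,0,0,0],[0,0,0,0,0,0],[0,0,0,0,0,0]]'
python3 -m handwheel '[[0,0,-0.02,0,0,0],[0,0,0,0,0,0],[0,0,0,0,0,0]]'
```

```text
t: 20.82
ee_pos: [521.5, 185.8, 102.6]
tool_rot: [180.0, -0.0, 98.3]
contact_force: [0.7, 0.4, -3.0]
finger_gap: 23.8
finger_force: 30.0
t: 21.07
ee_pos: [521.5, 185.8, 102.6]
tool_rot: [180.0, 0.0, 98.3]
contact_force: [-1.0, -1.0, 5.4]
finger_gap: 24.1
finger_force: 30.0
```

The lid has touched down on the rim (+5 N). I'll release, rise straight up and check.

```bash
python3 -m handwheel '[[0,0,0,0,0,0],[0,0,0,0,0,0],[0,0,0,0,0,0],[0,0,0,0,0,0],[0,0,0,0,0,0],[0,0,0,0,0,0],[0,0,0,0,0,0]]' -0.22 15
python3 -m handwheel '[[0,0,0.1,0,0,0],[0,0,0.2,0,0,0],[0,0,0.4,0,0,0],[0,0,0.5,0,0,0],[0,0,0.5,0,0,0],[0,0,0.5,0,0,0],[0,0,0.5,0,0,0],[0,0,0.5,0,0,0],[0,0,0.5,0,0,0],[0,0,0.4,0,0,0],[0,0,0.3,0,0,0],[0,0,0.2,0,0,0],[0,0,0,0,0,0],[0,0,0,0,0,0]]' 1 15
python3 - <<'E'
from fit import *
im,d,W=cloud("wrist"); save("w6",im,1.2)
R,t,*_=cam("wrist"); print("cam",-R.T@t)
print("lid w",fit(W,(521,186),8.3,(92,104),0))
c=np.array([521.1,185.8]); a=np.radians(8.3); X=np.array([-np.sin(a),np.cos(a)])
Z=W[...,2]; m=(np.hypot(W[...,0]-521,W[...,1]-186)<63)&(Z>90)&(Z<106); P=W[m]; A=np.c_[P[:,:2]-c,np.ones(len(P))]; print("plate",np.linalg.lstsq(A,P[:,2],rcond=None)[0])
for n,V in(("w",W),("top",cloud("top")[2])):
    x=(V[...,:2]-c)@X; m=(V[...,2]>222)&(V[...,2]<250)&(x>100)&(x<170)&(np.abs((V[...,:2]-c)@[-X[1],X[0]])<50); print(n,m.sum(),x[m].min(),np.median(x[m]),x[m].max(),V[m][:,2].max())
E
```

```text
t: 21.65
ee_pos: [521.4, 185.8, 101.7]
tool_rot: [-180.0, -0.0, 98.3]
contact_force: [0.4, 0.2, 0.1]
finger_gap: 55.7
finger_force: 0.0
t: 22.82
ee_pos: [521.3, 185.6, 285.6]
tool_rot: [180.0, 0.0, 98.3]
contact_force: [0.5, -0.3, -0.6]
finger_gap: 0.7
finger_force: 0.0
cam [508.68474424 269.24212191 443.04714001]
lid w (array([520.9, 185.3]), np.float64(8.31), [[-0.0, 63.98], [-0.0, -63.98], [-0.0, 64.3], [0.0, -64.3]])
plate [-7.71913531e-05 -1.21941699e-03  9.82557301e+01]
w 2836 123.83694492137751 130.14805226569047 138.22144110686264 240.3243977289758Traceback (most recent call last):
  File "<stdin>", line 8, in <module>
    return umr_minimum(a, axis, None, out, keepdims, initial, where)
ValueError: zero-size array to reduction operation minimum which has no identity
```

View pics/w6.png

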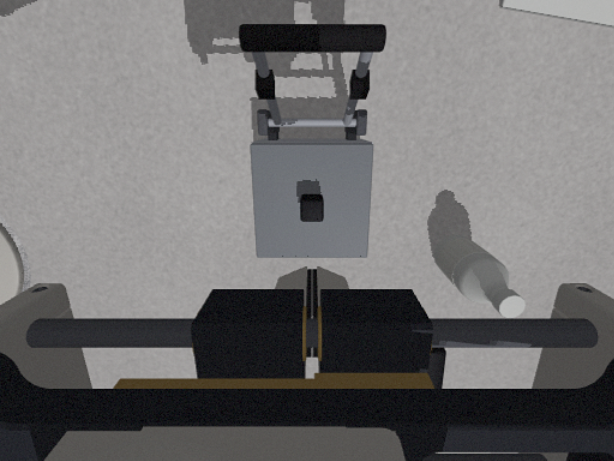

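The lid is seated flush (plate at z 98.3, no tilt, centred within 0.6 mm) and the bar is at (312,38) in the picture. I'll go over and behind the bar with closed fingers.

```bash
python3 -m handwheel '[[-0.06,0.3,0,0,0,0],[-0.06,0.5,0,0,0,0],[-0.08,0.6,0,0,0,0],[-0.08,0.6,0,0,0,0],[-0.08,0.6,0,0,0,0],[-0.08,0.6,0,0,0,0],[-0.08,0.55,0,0,0,0],[-0.08,0.35,0,0,0,0],[0,0.2,0,0,0,0],[0,0,0,0,0,0],[0,0,0,0,0,0],[0,0,0,0,0,0]]' 1 15
```

```text
t: 23.92
ee_pos: [497.8, 356.6, 285.2]
tool_rot: [-180.0, 0.1, 98.2]
contact_force: [0.3, -0.9, -0.3]
finger_gap: 0.8
finger_force: 0.0
```

```bash
python3 -m handwheel '[[0,0,-0.2,0,0,0],[0,0,-0.4,0,0,0],[0,0,-0.5,0,0,0],[0,0,-0.5,0,0,0],[0,0,-0.3,0,0,0],[0,0,-0.1,0,0,0],[0,0,0,0,0,0],[0,0,0,0,0,0]]'
python3 -m handwheel '[[0.036,-0.25,0,0,0,0],[0.036,-0.25,0,0,0,0],[0.036,-0.25,0,0,0,0],[0.036,-0.25,0,0,0,0],[0.036,-0.25,0,0,0,0],[0.036,-0.25,0,0,0,0],[0.036,-0.25,0,0,0,0],[0,0,0,0,0,0],[0,0,0,0,0,0]]'
```

```text
t: 24.58
ee_pos: [497.8, 357.8, 206.3]
tool_rot: [180.0, -0.0, 98.3]
contact_force: [0.5, -0.5, 0.8]
finger_gap: 0.8
finger_force: 0.0
t: 25.33
ee_pos: [507.8, 285.6, 205.2]
tool_rot: [-179.9, 0.1, 98.2]
contact_force: [-0.8, -0.0, 0.1]
finger_gap: 0.3
finger_force: 0.0
```

```bash
python3 -m handwheel '[[0.036,-0.25,0,0,0,0],[0.036,-0.25,0,0,0,0]]'
cat > bar.py <<'E'
from fit import *
c=np.array([521.1,185.8]); a=np.radians(8.3); X=np.array([-np.sin(a),np.cos(a)]); Y=np.array([-X[1],X[0]])
for n in("scene","top","wrist"):
    im,d,V=cloud(n); x=(V[...,:2]-c)@X; y=(V[...,:2]-c)@Y; z=V[...,2]
    r=np.hypot(x-85,z-110); th=np.arctan2(z-110,85-x)
    m=(np.abs(r-130)<8)&(np.abs(y)>22)&(np.abs(y)<40)&(z>95)&(im.max(-1)<70)
    print(n,m.sum(),"theta",np.median(th[m]) if m.any() else 0)
print("tcp local x",(arm.get_obs()["ee_pos"][:2]-c)@X)
E
python3 bar.py
```

```text
t: 25.5
ee_pos: [509.6, 268.2, 205.4]
tool_rot: [-180.0, -0.1, 98.4]
contact_force: [0.1, 1.8, -1.5]
finger_gap: 0.7
finger_force: 1.1
scene 0 theta 0
top 62 theta 1.361238798046938
wrist 0 theta 0
tcp local x 80.95285862406146
```

```bash
python3 -m handwheel '[[0.036,-0.25,0,0,0,0],[0.036,-0.25,0,0,0,0],[0.036,-0.25,0,0,0,0],[0.036,-0.25,0,0,0,0],[0.018,-0.12,0,0,0,0],[0,0,0,0,0,0],[0,0,0,0,0,0]]'; python3 bar.py
```

```text
t: 26.23
ee_pos: [517.3, 221.7, 205.9]
tool_rot: [180.0, 0.1, 98.2]
contact_force: [-0.2, 0.1, -0.5]
finger_gap: 0.4
finger_force: 0.0
scene 0 theta 0
top 87 theta 1.0209339417573255
wrist 0 theta 0
tcp local x 37.377986305635446
```

```bash
python3 -m handwheel '[[-0.03,0.2,0,0,0,0],[0,0,0,0,0,0],[0,0,0.3,0,0,0],[0,0,0.5,0,0,0],[0,0,0.4,0,0,0],[0,0,0.1,0,0,0],[0.03,-0.2,0,0,0,0],[0.05,-0.35,0,0,0,0],[0.045,-0.3,0,0,0,0],[0,0,0,0,0,0],[0,0,0,0,0,0],[0,0,0,0,0,0]]'; python3 bar.py
```

```text
t: 27.38
ee_pos: [520.3, 197.0, 257.4]
tool_rot: [-180.0, -0.0, 98.3]
contact_force: [0.2, 0.1, -0.7]
finger_gap: 0.3
finger_force: 0.0
scene 40 theta 1.044506331654211
top 33 theta 1.005872734642285
wrist 815 theta 1.0581918721127996
tcp local x 11.966174572790448
```

```bash
python3 -m handwheel '[[0,0,-0.3,0,0,0],[0,0,-0.3,0,0,0],[0.007,-0.05,-0.2,0,0,0],[0.02,-0.15,-0.22,0,0,0],[0.036,-0.25,-0.22,0,0,0],[0.029,-0.2,-0.22,0,0,0],[0.029,-0.2,-0.27,0,0,0],[0.025,-0.175,-0.27,0,0,0],[0.02,-0.15,-0.27,0,0,0],[0,0,0,0,0,0],[0,0,0,0,0,0]]'; python3 bar.py
```

```text
t: 28.45
ee_pos: [526.0, 150.3, 165.6]
tool_rot: [-179.8, -0.1, 98.3]
contact_force: [-0.1, 0.5, 0.1]
finger_gap: 0.7
finger_force: 0.0
scene 2 theta 0.3930569715628299
top 7 theta 0.38796344706795377
wrist 958 theta 0.4100918233615868
tcp local x -34.90302853392745
```

```bash
python3 -m handwheel '[[0.014,-0.1,-0.25,0,0,0],[0.01,-0.08,-0.25,0,0,0],[0.008,-0.05,-0.25,0,0,0],[0.004,-0.02,-0.2,0,0,0],[0,0,-0.12,0,0,0],[0,0,0,0,0,0],[0,0,0,0,0,0]]'
python3 -m handwheel '[[0,0,-0.05,0,0,0],[0,0,-0.03,0,0,0],[0,0,0,0,0,0],[0,0,0,0,0,0]]'; python3 bar.py
```

```text
t: 29.18
ee_pos: [528.0, 140.0, 123.5]
tool_rot: [-179.9, -0.0, 98.3]
contact_force: [-0.5, -0.0, 0.3]
finger_gap: 0.1
finger_force: 0.0
t: 29.52
ee_pos: [528.7, 140.1, 121.1]
tool_rot: [180.0, 0.0, 98.3]
contact_force: [-0.1, -0.5, -0.4]
finger_gap: 0.8
finger_force: 0.0
scene 25 theta 0.7338516288513941
top 0 theta 0
wrist 2838 theta 0.7388313329680125
tcp local x -46.48811472344837
```

```bash
python3 -m handwheel '[[0,0,-0.05,0,0,0],[0,0,-0.03,0,0,0],[0,0,0,0,0,0],[0,0,0,0,0,0]]'; python3 -m handwheel '[[0,0,-0.04,0,0,0],[0,0,0,0,0,0],[0,0,0,0,0,0]]'
python3 - <<'E'
from h import *
im,d,W=cloud("wrist"); save("w7",im,1.2)
E
```

```text
t: 30.0
ee_pos: [528.6, 139.9, 117.6]
tool_rot: [-180.0, -0.0, 98.3]
contact_force: [0.3, 0.3, -0.1]
finger_gap: 0.5
finger_force: 0.0
t: 30.25
ee_pos: [528.8, 140.0, 116.9]
tool_rot: [180.0, 0.0, 98.3]
contact_force: [-1.7, -1.5, 8.4]
finger_gap: 0.7
finger_force: 4.3
```

View pics/w7.png

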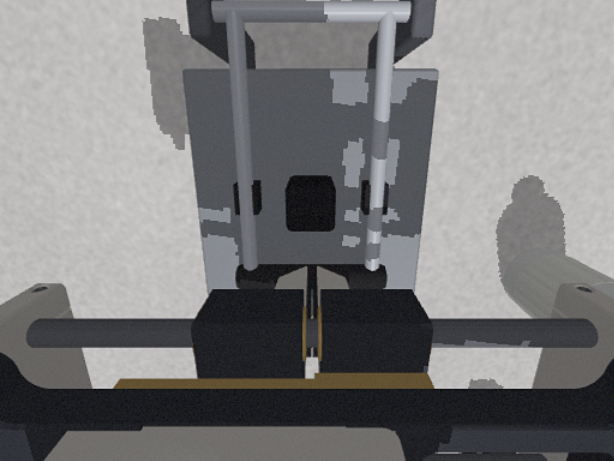

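The clamp is down. The rods lie on either side of the knob (310,203), the pads are on the lid, and the bar is under the fingertips with 8 N at the right height. I'll retreat straight up, verify and hand in.

```bash
python3 -m handwheel '[[0,0,0.1,0,0,0],[0,0,0.2,0,0,0],[0,0,0.4,0,0,0],[0,0,0.5,0,0,0],[0,0,0.5,0,0,0],[0,0,0.5,0,0,0],[0,0,0.5,0,0,0],[0,0,0.4,0,0,0],[0,0,0.2,0,0,0],[0,0,0,0,0,0],[0,0,0,0,0,0],[0,0,0,0,0,0]]'
python3 - <<'E'
from fit import *
im,d,W=cloud("wrist"); save("w8",im,1.2)
print(fit(W,(521,186),8.3,(92,102),0))
c=np.array([521.1,185.8]); a=np.radians(8.3); X=np.array([-np.sin(a),np.cos(a)]); Y=np.array([-X[1],X[0]])
x=(W[...,:2]-c)@X; y=(W[...,:2]-c)@Y; m=(np.abs(x+45)<12)&(np.abs(y)<40)&(W[...,2]>104); print("bar top z",m.sum(),np.percentile(W[m][:,2],[50,95]),x[m].mean())
E
```

```text
t: 31.3
ee_pos: [528.0, 139.5, 247.1]
tool_rot: [-179.9, 0.0, 98.3]
contact_force: [-0.9, 0.3, 0.5]
finger_gap: 0.3
finger_force: 0.0
(array([521.1, 184.6]), np.float64(8.03), [[0.0, 63.96], [0.01, -63.96], [0.01, 63.48], [-0.0, -63.48]])
bar top z 2178 [256.72266729 292.99229677] -39.981152746960866
```

View pics/w8.png

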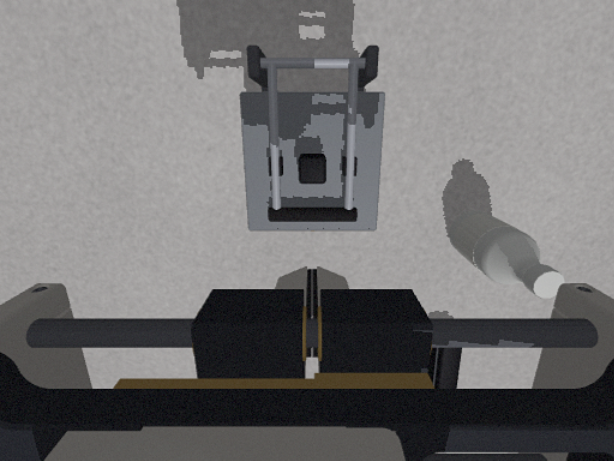

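The clamp stays fully down on the seated lid (bar at (312,214), knob at (312,168)), and the gripper is clear of everything.

```bash
python3 -c "
from bench import order
print(order.hand_in())"
```

```text
the job is handed in; nothing more can be done
None
```

The job is handed in: the jar was set upright in the chamber, the lid is seated flush, and the clamp is down on it with the gripper clear, finished at about 31 s of the 72 s allowed; the hand-in gave no verdict.

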